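# Count three caps into the trough of a counting tray and shut it

## Robot

A 7-joint arm with a two-finger parallel gripper is mounted at the origin on a cart in front of the work surface, level with it; the furniture and walls round the work are solid. World frame = base frame: x ahead of the robot, y to its left, z up, the work surface at z = 0. Lengths are in m, angles in rad, forces in N, time in s.
With the tool pointing down it reaches from about 0.4 to 0.85 m from the base axis. Payload 10.4 kg.
Tool frame: the origin (TCP) lies midway between the tips of the shut fingers; the grasp point (between the pads) lies 19 mm behind it; z points along the fingers, y is the line along which they close (so a half turn about z gives the same grasp; the last joint's range is limited). The gripper opens to 87 mm and grips with 3 to 60 N. Pads are 19 mm wide; open, the fingers measure 117 mm over their backs; the gripper's body (75 mm by 190 mm) begins 51 mm behind the grasp point.
Start: joints at [-1.317, 0.332, -0.065, 1.46, 0.022, 1.35, -0.088], TCP at [0.171, 0.601, 0.223] pointing down, gripper open.
Joint ranges: [-2.6, 2.6], [-0.5, 2.12], [-1.47, 1.34], [0.16, 2.42], [-1.27, 4.41], [0.06, 2.06], [-2.6, 2.6]. Speed limits (rad/s): [2.22, 2.22, 2.79, 2.79, 3.14, 3.14, 3.14].

## Interface

Orientations are given as a unit quaternion [x, y, z, w].
In Python, from bench import r gives the robot as it stands.
- The arm moves only by the tool apply_moves, never from a script. Its argument "steps" is a list of rows, each a list of 7 numbers: the turn, a rotation vector about the tool's x, y, z in rad, then the shift along the tool's x, y, z in mm, then the opening, from -1 (shut) to 1 (fully open). In form: [[ax, ay, az, x, y, z, claw], ...]. A call has 1 to 20 rows; each row is the pose to reach, as a shift and turn from the pose commanded when the call began, along the tool's axes at that moment; what a row does not reach only later rows make up. A row lasts 1/12 s, in which the tool goes at most 41.7 mm and 7.16 degrees, less where a joint would pass 70% of its speed; a pose out of reach is approached as far as the arm can. A call with a gripper value outside its range is refused whole. The fingers move at their own pace and stop on an object; "force" is the grip in N (left out, the last holds). Time passes only in rows, so rows that repeat a pose let the fingers close. It gives the time, the measured TCP pose, the force, the opening and the grip force at its end, in the units of the state.
- r.read_state(): the state, without advancing time (a new reading comes with each control period).
- r.camera(name): name is "scene" or "top" or "wrist"; returns a dict with "pixels" (400x640x3 uint8, red, green, blue), "z_map" (400x640 float32, m along the optical axis (not along the pixel's ray), 0 where there is no reading), "fovy" (degrees; the focal length in pixels is half the picture's height over the tangent of half this angle, whatever the lens; pixels are square), "cx", "cy" (the principal point, pixels), "position" and "orientation" of the camera in the world. Camera axes: x right, y down, z forward; pixel columns grow to the right and rows downward; lengths in m; the calibration is good to about 2 mm. A picture is of the moment at which its call begins.
- r.close_job(): hands the job in; it is judged then, once.
The state is a dict: "time": time; "joint_positions": joint angles; "joint_vel": joint speeds; "joint_torque": joint torques, N m; "ee_pos": TCP position; "eef_rot": TCP orientation; "ft_force": force on the tool from outside, world axes, zero at the start; "torque": the same for the moment, N m; "width": finger opening in m; "grip_force": force on a finger pad.
Only numpy, scipy, OpenCV 4.12 (cv2) and the standard library are available. Lean on these libraries where they do the work, as an engineer would, in place of code of your own. Each camera call takes 0.05 s, during which the arm holds its last target. There are 200 camera calls.

## Task

Three vials are waiting for their caps: with closed fingers push three of the five black screw caps across the plate of the counting tray and over its edge into the trough while the cover stands open, and let exactly two stay on the plate. Then push the trough's cover over with the fingers until it lies fully shut over the caps. Any three will do, but only push them: do not lift or carry a cap, and do not disturb the bottle, the beaker or the larger blue cap that stand round the tray.

Things in the scene. Friction and masses are not known exactly. Their poses are not given: they have to be found in the camera images.
- counting_tray: fixed aluminium counting tray, 220 mm (its x) by 340 mm (its y); origin on the bench under its middle, x away from the robot at yaw 0, y to the trough on its left, z up. Flat plate x -105..+105, y -175..+90 mm, top 58 mm above the bench. Rims on its far, near and right sides rise to 75 mm, with a pouring spout in the near rim at the right end; no rim towards the trough
- plate_edge (a point): middle of the rimless edge between plate and trough (tray y = +90 mm), at the height of the plate's top; axes as the tray's. What is pushed over this edge drops into the trough
- trough_floor (a point): middle of the floor of the open-topped trough, 47 mm below the plate's top; the trough is 66 mm wide (tray y +90 to +156 mm) and 212 mm long (tray x -106 to +106 mm)
- cover_hinge (a point): middle of the hinge line of the trough's cover, along the tray's x, at tray y = +162.5 mm and 61.5 mm above the bench. The cover is an aluminium plate, 212 mm long, 2.5 mm thick, reaching 77 mm from the hinge (a small finger lip in its middle, 85 mm)
- trough_cover (a joint): cover angle, rad: 0 = shut, level over the trough, free edge just over the plate's edge; 1.57 = upright; starts at 1.75 to 2.05, leaning outwards, away from the plate (stop at 2.1). The hinge is stiff (0.045 N m of friction): the cover stays where it is left, so it must be pushed over and then pressed down all the way
- cap1_center (a point): one of five identical black ribbed screw caps for sample vials, a plain disc-like cylinder 32 mm across and 18 mm high, 15 g, lying on the plate; this point is its centre (9 mm above its underside)
- cap2_center (a point): one of five identical black ribbed screw caps for sample vials, a plain disc-like cylinder 32 mm across and 18 mm high, 15 g, lying on the plate; this point is its centre (9 mm above its underside)
- cap3_center (a point): one of five identical black ribbed screw caps for sample vials, a plain disc-like cylinder 32 mm across and 18 mm high, 15 g, lying on the plate; this point is its centre (9 mm above its underside)
- cap4_center (a point): one of five identical black ribbed screw caps for sample vials, a plain disc-like cylinder 32 mm across and 18 mm high, 15 g, lying on the plate; this point is its centre (9 mm above its underside)
- cap5_center (a point): one of five identical black ribbed screw caps for sample vials, a plain disc-like cylinder 32 mm across and 18 mm high, 15 g, lying on the plate; this point is its centre (9 mm above its underside)
- bottle: white plastic bottle with red lid, 56 mm across, 113 mm high, loose, standing right of the tray; origin under its middle; leave alone
- beaker: clear beaker, 60 mm across, 70 mm high, loose, standing beyond the tray; origin under its middle; leave alone
- blue_cap: larger blue bottle cap, 47 mm across, 26 mm high, loose, lying on the bench beyond the trough's far end; origin under its middle; not one of the five; leave alone
Not all that is in view belongs to the job. Leave any orange or turquoise look-alike of the part that bears cap4_center alone. Leave any turquoise look-alike of the part that bears cap5_center alone.

How it is judged:
By the outcome, as a careful person would: the job done as asked, in the order asked, and still so for the second after the job is handed in, with the robot touching nothing.
It also fails if it takes over 54 s, if anything falls off the work surface, if the arm or the gripper's body presses on something with over 40 N, if the wrist force passes 120 N, or if a joint passes its speed limit or range.

## Working session

There is one attempt and no reset: what is moved stays moved. The work goes in short steps, Python scripts to look and compute and a tool call to move; the robot and the scene stay as the last step left them, time stands still between calls to the robot, and variables do not carry over. Pictures are saved under pics/ and viewed, at most 10 in all, crops included, and the job is handed in when it is done.

Besides the shell and the picture viewer there is one more tool, called after ">>>" as a command line: name --pt "numbers of a row" for each row, then --argument value for the rest. apply_moves: Moves the arm, as the interface text tells. Its arguments: {"type":"object","properties":{"steps":{"type":"array","items":{"type":"array","items":{"type":"number"}}},"force":{"type":"number"}},"required":["steps"]}

```bash
mkdir -p pics; cat > h.py <<'E'
import numpy as np, cv2
from scipy.spatial.transform import Rotation as R
from bench import r
def cam(n):
    c=r.camera(n); c['f']=200/np.tan(np.radians(c['fovy'])/2)
    o=np.array(c['orientation']); c['R']=R.from_quat(o).as_matrix() if o.size==4 else o.reshape(3,3)
    c['p']=np.array(c['position']); return c
def cloud(c):
    v,u=np.mgrid[0:400,0:640]; z=c['z_map']
    P=np.stack([(u-c['cx'])/c['f']*z,(v-c['cy'])/c['f']*z,z],-1)
    return P@c['R'].T+c['p']
def ray(c,u,v,h):
    d=c['R']@np.array([(u-c['cx'])/c['f'],(v-c['cy'])/c['f'],1]); return c['p']+d*(h-c['p'][2])/d[2]
def proj(c,P):
    q=(np.asarray(P)-c['p'])@c['R']; return q[...,:2]/q[...,2:]*c['f']+[c['cx'],c['cy']]
def save(c,n): cv2.imwrite('pics/'+n,cv2.cvtColor(c['pixels'],cv2.COLOR_RGB2BGR))
E
python3 - <<'E'
from h import *
for n in('top','scene'):
    c=cam(n); save(c,n+'1.png'); print(n,c['p'],c['R'][:,2],c['f'])
    np.savez(n+'1.npz',**{k:c[k] for k in('pixels','z_map','f','cx','cy','R','p')})
s=r.read_state(); print(s['time'],s['ee_pos'],s['eef_rot'],s['ft_force'],R.from_quat(s['eef_rot']).as_matrix())
E
```

```text
top [ 0.45327232 -0.0212544   0.97819203] [ 0.0815292   0.02595071 -0.99633305] 412.32005436309765
scene [-0.29402336 -0.50350719  0.70657514] [ 0.71551008  0.43649384 -0.54545252] 439.18623903713234
0.1 [0.17071271 0.60091038 0.22186785] [ 1.37930857e-01  9.90441685e-01 -5.86531869e-04 -4.98224107e-05] [ 1.36253165  0.60603105 -0.47447723] [[-9.61950152e-01  2.73224882e-01 -2.60494071e-04]
 [ 2.73224999e-01  9.61949469e-01 -1.14810713e-03]
 [-6.31093016e-05 -1.17559532e-03 -9.99999307e-01]]
```

View pics/top1.png

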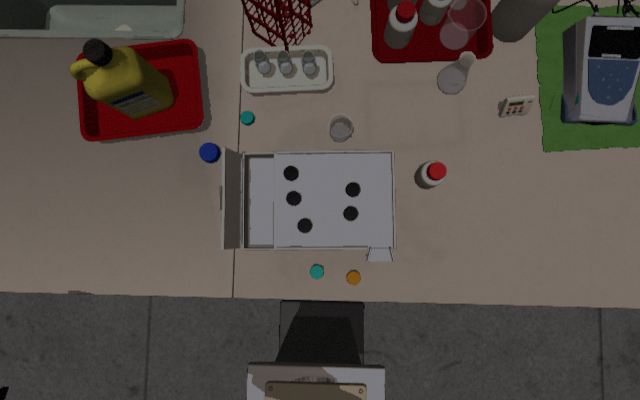

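View pics/scene1.png

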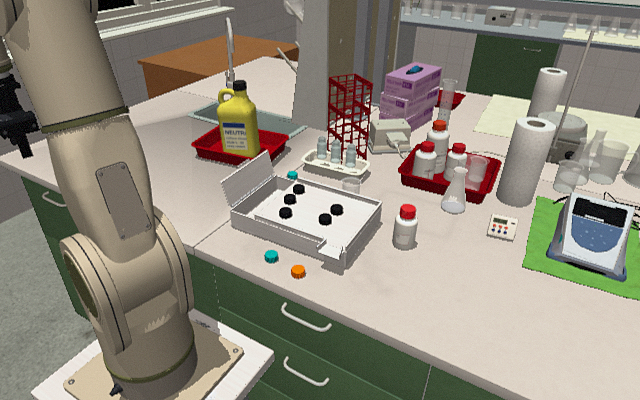

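The top view shows the tray with its trough on the left and the open cover at u≈231. The candidates are five black caps at (291,173), (293,198), (305,225), (353,189) and (350,213). The look-alikes are turquoise caps at (247,118) and (317,271), an orange one at (353,278) and the blue cap at (209,152), all off the plate. I choose the three black caps nearest the trough. The scene view agrees with this.

```bash
python3 - <<'E'
from h import *
c=dict(np.load('top1.npz')); P=cloud(c); px=c['pixels'].astype(int)
plate=(abs(P[...,2]-.058)<.006)
pl=cv2.morphologyEx(plate.astype('uint8'),cv2.MORPH_OPEN,np.ones((5,5)))
n,l,s,ce=cv2.connectedComponentsWithStats(pl); i=1+np.argmax(s[1:,4]); print('plate',s[i],np.median(P[...,2][l==i]))
cn=max(cv2.findContours((l==i).astype('uint8'),0,2)[0],key=cv2.contourArea)
box=cv2.boxPoints(cv2.minAreaRect(cn)); print('box',box.tolist()); print([ray(c,*b,.058).round(4).tolist() for b in box])
dark=((px.max(-1)<60)).astype('uint8'); dark[:150]=0; dark[250:]=0; dark[:,:270]=0; dark[:,395:]=0
n,l,s,ce=cv2.connectedComponentsWithStats(dark)
for k in range(1,n):
    if s[k,4]>60:
        z=np.median(P[...,2][l==k]); print('cap',ce[k].round(1),s[k,2:],'z',z.round(4),ray(c,*ce[k],.074)[:2].round(4))
# cover: points by depth between z .065-.16, u 215..250
m=np.zeros((400,640),bool); m[140:255,215:250]=1; m&=(P[...,2]>.08)&(P[...,2]<.2)
Q=P[m]; print('cover',Q.min(0).round(3),Q.max(0).round(3))
for v in(155,200,244): print(v,[(u,P[v,u].round(3).tolist()) for u in range(218,248,4)])
# rims: z .07-.08
m=np.zeros((400,640),bool); m[145:255,240:400]=1; m&=(abs(P[...,2]-.075)<.005)&(dark==0)
Q=P[m]; print('rim',np.percentile(Q,[1,99],axis=0).round(4))
# rectangle of the rims in world xy
W=np.float32(Q[:,:2]); print(cv2.minAreaRect(W))
g=c['pixels'][140:265,200:410]; cv2.imwrite('pics/crop1.png',cv2.cvtColor(cv2.resize(g,None,fx=3.5,fy=3.5,interpolation=cv2.INTER_CUBIC),cv2.COLOR_RGB2BGR))
E
```

```text
plate [  274   153   120   109 10484] 0.05809007347527201
box [[274.0, 153.0], [393.0, 153.0], [393.0, 261.0], [274.0, 261.0]]
[[0.6336, 0.1055, 0.058], [0.6381, -0.1631, 0.058], [0.3971, -0.1648, 0.058], [0.391, 0.0981, 0.058]]
cap [290.6 172.9] [ 14  15 168] z 0.0759 [0.5865 0.065 ]
cap [352.6 189.2] [ 14  15 162] z 0.076 [ 0.5527 -0.0726]
cap [293.3 197.8] [ 15  15 167] z 0.0761 [0.5313 0.0575]
cap [350.3 213. ] [ 15  15 166] z 0.0759 [ 0.5003 -0.0684]
cap [304.4 225.1] [ 14  15 165] z 0.076 [0.4716 0.0315]
cover [0.417 0.177 0.08 ] [0.629 0.205 0.145]
155 [(218, [0.635, 0.244, 0.017]), (222, [0.613, 0.204, 0.134]), (226, [0.614, 0.197, 0.129]), (230, [0.617, 0.192, 0.114]), (234, [0.62, 0.187, 0.096]), (238, [0.624, 0.183, 0.079]), (242, [0.639, 0.191, 0.001]), (246, [0.629, 0.171, 0.051])]
200 [(218, [0.528, 0.244, 0.004]), (222, [0.519, 0.2, 0.134]), (226, [0.519, 0.193, 0.127]), (230, [0.521, 0.189, 0.111]), (234, [0.522, 0.184, 0.093]), (238, [0.524, 0.179, 0.077]), (242, [0.525, 0.174, 0.062]), (246, [0.527, 0.17, 0.035])]
244 [(218, [0.424, 0.24, -0.001]), (222, [0.428, 0.196, 0.134]), (226, [0.428, 0.19, 0.127]), (230, [0.428, 0.185, 0.111]), (234, [0.427, 0.181, 0.091]), (238, [0.427, 0.176, 0.075]), (242, [0.427, 0.171, 0.059]), (246, [0.426, 0.167, 0.031])]
rim [[ 0.4183 -0.1662  0.0702]
 [ 0.6414  0.1768  0.0781]]
((0.5235252380371094, 0.005774378776550293), (0.22972659766674042, 0.34312281012535095), 1.4716150760650635)
```

View pics/crop1.png

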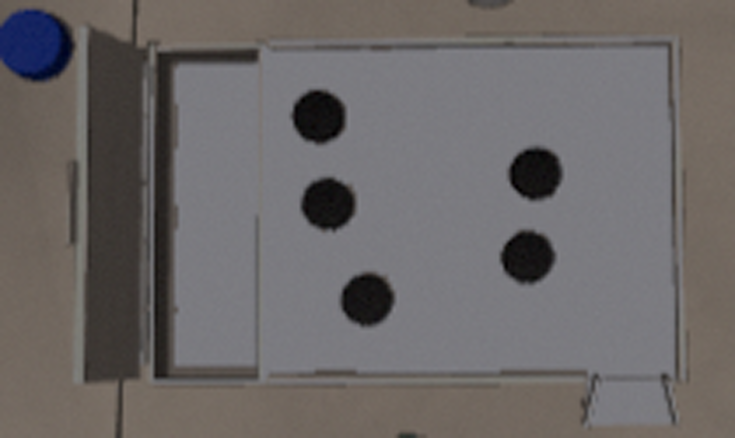

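The crop confirms that all five discs on the plate are plain black caps. The ones to push are at crop pixels (319,116), (328,203) and (367,299). The measurements agree with the given sizes: cap tops at z≈0.076, plate at 0.058. The tray origin is about (0.523, 0.011), yaw about 1.4°, and the cover about 1.92 rad. First move: shut the fingers and go above the near side of cap 1, at (0.586, 0.020).

>>> apply_moves --pt "0 0 0.3 -100 -80 0 -1" --pt "0 0 0.6 -200 -160 0 -1" --pt "0 0 1.27 -558 -445 0 -1" --pt "0 0 1.27 -558 -445 0 -1" --pt "0 0 1.27 -558 -445 0 -1" --pt "0 0 1.27 -558 -445 0 -1" --pt "0 0 1.27 -558 -445 0 -1" --pt "0 0 1.27 -558 -445 0 -1" --pt "0 0 1.27 -558 -445 0 -1" --pt "0 0 1.27 -558 -445 0 -1" --pt "0 0 1.27 -558 -445 0 -1" --pt "0 0 1.27 -558 -445 0 -1" --pt "0 0 1.27 -558 -445 0 -1" --pt "0 0 1.27 -558 -445 0 -1" --pt "0 0 1.27 -558 -445 0 -1" --pt "0 0 1.27 -558 -445 0 -1" --pt "0 0 1.27 -558 -445 0 -1" --pt "0 0 1.27 -558 -445 0 -1" --pt "0 0 1.27 -558 -445 0 -1" --pt "0 0 1.27 -558 -445 0 -1" --force 10

```text
time: 1.77
ee_pos: [0.5857, 0.0205, 0.2219]
eef_rot: [0.699, 0.715, -0.0, -0.0]
ft_force: [-0.5, 0.9, -0.3]
width: 0.0005
grip_force: 0.0
```

```bash
python3 - <<'E'
from h import *
c=cam('wrist'); save(c,'w1.png'); P=cloud(c); px=c['pixels'].astype(int)
print(c['p'],c['R'][:,2])
m=((px.max(-1)<60)&(abs(P[...,2]-.076)<.004)).astype('uint8')
n,l,s,ce=cv2.connectedComponentsWithStats(m)
for k in range(1,n):
    if s[k,4]>150: print(ce[k].round(1),s[k],ray(c,*ce[k],.076).round(4))
E
```

```text
[0.58339552 0.09471803 0.38408708] [ 0.00582794 -0.27285865 -0.96203648]
[323.2 141.6] [307 126  33  32 796] [0.5875 0.0645 0.076 ]
[266.1 148.1] [250 132  33  33 793] [0.5325 0.0569 0.076 ]
[206.2 173.3] [191 158  32  31 779] [0.4728 0.0308 0.076 ]
```

View pics/w1.png

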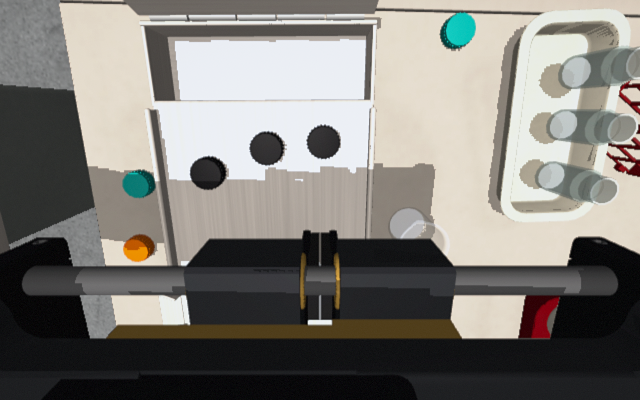

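The wrist view shows the three near caps at (323,142), (266,148) and (206,173), with the shut fingers at (320,270). It agrees with the top view to within 1.5 mm. Next: descend and push cap 1.

>>> apply_moves --pt "0 0 0 0 1 40 -1" --pt "0 0 0 0 1 80 -1" --pt "0 0 0 0 1 115 -1" --pt "0 0 0 0 1 140 -1" --pt "0 0 0 0 1 156 -1" --pt "0 0 0 0 1 157 -1" --pt "0 0 0 8 1 157 -1" --pt "0 0 0 16 1 157 -1" --pt "0 0 0 24 1 157 -1" --pt "0 0 0 32 1 157 -1" --pt "0 0 0 40 1 157 -1" --pt "0 0 0 48 1 157 -1" --pt "0 0 0 56 1 157 -1" --pt "0 0 0 64 1 157 -1" --pt "0 0 0 72 1 157 -1" --pt "0 0 0 79 1 157 -1" --pt "0 0 0 80 1 157 -1" --pt "0 0 0 70 1 150 -1" --pt "0 0 0 50 1 115 -1" --pt "0 0 0 50 1 115 -1"

```text
time: 3.48
ee_pos: [0.5886, 0.0649, 0.1132]
eef_rot: [0.701, 0.714, 0.002, 0.003]
ft_force: [2.0, -1.2, 1.2]
width: 0.0005
grip_force: 0.0
```

```bash
cat > caps.py <<'E'
from h import *
import sys
s=r.read_state(); print(s['time'],s['ee_pos'],s['ft_force'])
c=cam('top'); P=cloud(c); px=c['pixels'].astype(int)
if len(sys.argv)>1: save(c,sys.argv[1])
m=((px.max(-1)<60)&(P[...,2]<.08)).astype('uint8'); m[:145]=0; m[255:]=0; m[:,:215]=0; m[:,395:]=0
n,l,st,ce=cv2.connectedComponentsWithStats(m)
for k in range(1,n):
    if st[k,4]>50:
        z=np.median(P[...,2][l==k]); print(ce[k].round(1),st[k,2:],z.round(3),ray(c,*ce[k],z).round(3))
E
python3 caps.py
```

```text
3.4833 [0.58857572 0.06488774 0.11316936] [ 1.95884572 -1.16800003  1.20942875]
[352.6 189.2] [ 14  15 160] 0.076 [ 0.552 -0.073  0.076]
[350.3 213. ] [ 15  15 160] 0.076 [ 0.5   -0.068  0.076]
[304.4 225.2] [ 15  15 170] 0.076 [0.471 0.032 0.076]
```

>>> apply_moves --pt "0 0 0 -20 -20 0 -1" --pt "0 0 0 -45 -45 0 -1" --pt "0 0 0 -56 -55 0 -1" --pt "0 0 0 -56 -55 20 -1" --pt "0 0 0 -56 -55 36 -1" --pt "0 0 0 -56 -55 42 -1" --pt "0 0 0 -48 -55 42 -1" --pt "0 0 0 -40 -55 42 -1" --pt "0 0 0 -32 -55 42 -1" --pt "0 0 0 -24 -55 42 -1" --pt "0 0 0 -16 -55 42 -1" --pt "0 0 0 -8 -55 42 -1" --pt "0 0 0 0 -55 42 -1" --pt "0 0 0 8 -55 42 -1" --pt "0 0 0 16 -55 42 -1" --pt "0 0 0 24 -55 42 -1" --pt "0 0 0 30 -55 42 -1" --pt "0 0 0 31 -55 42 -1" --pt "0 0 0 20 -55 30 -1" --pt "0 0 0 0 -55 0 -1"

```text
time: 5.2
ee_pos: [0.5284, 0.0699, 0.1054]
eef_rot: [0.697, 0.717, -0.003, -0.001]
ft_force: [1.6, 0.1, -0.1]
width: 0.0006
grip_force: 0.0
```

```bash
python3 caps.py
```

```text
5.2 [0.52837467 0.0699025  0.10541621] [ 1.57635704  0.09505912 -0.13297459]
[352.6 189.2] [ 14  15 160] 0.076 [ 0.552 -0.073  0.076]
[350.3 212.9] [ 15  15 165] 0.076 [ 0.5   -0.068  0.076]
[304.7 225.2] [ 13  15 162] 0.076 [0.471 0.031 0.076]
```

>>> apply_moves --pt "0 0 0 -25 -20 0 -1" --pt "0 0 0 -52 -40 0 -1" --pt "0 0 0 -78 -60 0 -1" --pt "0 0 0 -80 -61 10 -1" --pt "0 0 0 -80 -61 36 -1" --pt "0 0 0 -80 -61 42 -1" --pt "0 0 0 -72 -61 42 -1" --pt "0 0 0 -64 -61 42 -1" --pt "0 0 0 -56 -61 42 -1" --pt "0 0 0 -47 -61 42 -1" --pt "0 0 0 -38 -61 42 -1" --pt "0 0 0 -29 -61 42 -1" --pt "0 0 0 -20 -61 42 -1" --pt "0 0 0 -11 -61 42 -1" --pt "0 0 0 -2 -61 42 -1" --pt "0 0 0 7 -61 42 -1" --pt "0 0 0 16 -61 42 -1" --pt "0 0 0 25 -61 42 -1" --pt "0 0 0 32 -61 42 -1" --pt "0 0 0 33 -61 42 -1"

```text
time: 6.92
ee_pos: [0.4689, 0.1025, 0.0655]
eef_rot: [0.698, 0.716, 0.0, -0.0]
ft_force: [0.8, -0.3, -0.3]
width: 0.0006
grip_force: 0.0
```

>>> apply_moves --pt "0 0 0 -10 0 -15 -1" --pt "0 0 0 -40 0 -45 -1" --pt "0 0 0 -80 0 -80 -1" --pt "0 0 0 -110 0 -115 -1" --pt "0 0 0 -120 0 -135 -1" --pt "0 0 0 -120 0 -135 -1"

```text
time: 7.42
ee_pos: [0.4744, -0.0242, 0.2063]
eef_rot: [0.701, 0.713, 0.003, 0.002]
ft_force: [0.6, -0.2, 0.8]
width: 0.0001
grip_force: 0.0
```

```bash
python3 caps.py top2.png
```

```text
7.4167 [ 0.47443225 -0.02415919  0.2062839 ] [ 0.59958706 -0.20162702  0.76205483]
[217.5 153.5] [ 6 17 53] 0.015 [0.639 0.246 0.015]
[247.5 195.9] [ 29  94 420] 0.039 [0.536 0.166 0.039]
[268.5 176.5] [ 10  14 117] 0.04 [0.582 0.119 0.04 ]
[268.5 199.8] [ 10  14 122] 0.039 [0.528 0.118 0.039]
[268.  226.4] [  9  14 121] 0.04 [0.468 0.116 0.04 ]
```

View pics/top2.png

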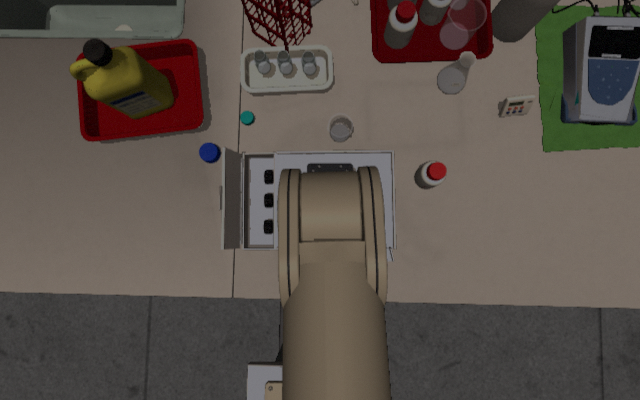

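Three caps lie in the trough at (268,177), (268,200) and (268,226), on edge with tops at z≈0.04, so below the cover. The other two are still on the plate, hidden under the arm. Blue cap, beaker and bottle are unmoved. Next I go over behind the cover.

>>> apply_moves --pt "0 0 0 35 8 0 -1" --pt "0 0 0 72 16 0 -1" --pt "0 0 0 110 24 0 -1" --pt "0 0 0 148 32 0 -1" --pt "0 0 0 186 40 0 -1" --pt "0 0 0 222 47 0 -1" --pt "0 0 0 250 53 0 -1" --pt "0 0 0 259 55 0 -1" --pt "0 0 0 259 55 0 -1" --pt "0 0 0 259 55 25 -1" --pt "0 0 0 259 55 60 -1" --pt "0 0 0 259 55 85 -1" --pt "0 0 0 259 55 90 -1" --pt "0 0 0 259 55 90 -1"

```text
time: 8.63
ee_pos: [0.5195, 0.2393, 0.109]
eef_rot: [0.699, 0.715, -0.002, -0.0]
ft_force: [-0.7, -0.4, 0.0]
width: 0.0007
grip_force: 0.0
```

```bash
python3 - <<'E'
from h import *
s=r.read_state(); print(s['time'],s['ee_pos'],s['ft_force'])
c=cam('scene'); cv2.imwrite('pics/s2.png',cv2.cvtColor(cv2.resize(c['pixels'][120:300,180:460],None,fx=2.5,fy=2.5),cv2.COLOR_RGB2BGR))
E
```

```text
8.6333 [0.51953914 0.23926759 0.10898311] [-0.71929477 -0.41649486  0.00877353]
```

View pics/s2.png

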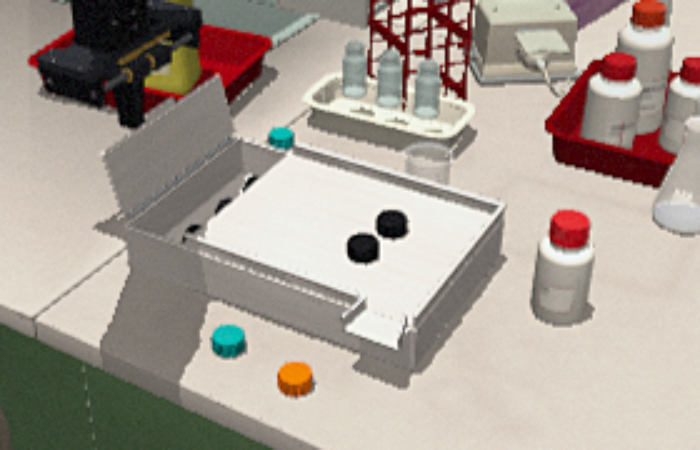

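The scene crop shows two caps still on the plate at (363,247) and (392,223), and the fingers behind the cover at (130,105). Next I push the cover over in an arc about the hinge and press it down.

>>> apply_moves --pt "0 0 0 -12 0 0 -1" --pt "0 0 0 -22 0 0 -1" --pt "0 0 0 -30 0 0 -1" --pt "0 0 0 -38 0 0 -1" --pt "0 0 0 -46 0 0 -1" --pt "0 0 0 -54 0 0 -1" --pt "0 0 0 -62 0 0 -1" --pt "0 0 0 -70 0 0 -1" --pt "0 0 0 -78 0 0 -1" --pt "0 0 0 -85 0 2 -1" --pt "0 0 0 -91 0 5 -1" --pt "0 0 0 -97 0 9 -1" --pt "0 0 0 -102 0 14 -1" --pt "0 0 0 -106 0 20 -1" --pt "0 0 0 -110 0 26 -1" --pt "0 0 0 -112 0 32 -1" --pt "0 0 0 -114 0 37 -1" --pt "0 0 0 -116 0 42 -1" --pt "0 0 0 -117 0 45 -1" --pt "0 0 0 -117 0 47 -1"

```text
time: 10.35
ee_pos: [0.5233, 0.1239, 0.063]
eef_rot: [0.699, 0.715, -0.0, -0.0]
ft_force: [-3.5, -2.2, 15.0]
width: 0.0004
grip_force: 8.3
```

>>> apply_moves --pt "0 0 0 0 0 1 -1" --pt "0 0 0 0 0 2 -1" --pt "0 0 0 0 0 3 -1" --pt "0 0 0 0 0 3 -1"

```text
time: 10.68
ee_pos: [0.5234, 0.124, 0.0628]
eef_rot: [0.699, 0.715, 0.0, -0.001]
ft_force: [-14.6, -4.6, 30.9]
width: 0.0001
grip_force: 15.3
```

Contact at z=0.0628 with about 31 N matches the top of the shut cover. Lift clear and check.

>>> apply_moves --pt "0 0 0 0 0 -5 -1" --pt "0 0 0 0 0 -25 -1" --pt "0 0 0 0 0 -60 -1" --pt "0 0 0 10 0 -100 -1" --pt "0 0 0 50 0 -135 -1" --pt "0 0 0 90 -20 -140 -1" --pt "0 0 0 130 -40 -140 -1" --pt "0 0 0 170 -60 -140 -1" --pt "0 0 0 200 -80 -140 -1" --pt "0 0 0 200 -80 -140 -1" --pt "0 0 0 200 -80 -140 -1"

```text
time: 11.6
ee_pos: [0.4356, 0.3267, 0.2004]
eef_rot: [0.696, 0.718, 0.0, -0.001]
ft_force: [-0.7, -0.6, -0.3]
width: 0.0003
grip_force: 0.0
```

```bash
python3 caps.py top3.png; python3 - <<'E'
from h import *
c=cam('top'); P=cloud(c)
for v in(165,200,235): print([(u,P[v,u].round(4)[1:].tolist()) for u in range(246,276,5)])
E
```

```text
11.6 [0.43559638 0.3266694  0.20041905] [-0.66931091 -0.60637688 -0.25903649]
[352.6 189.2] [ 14  15 160] 0.076 [ 0.552 -0.072  0.076]
[350.3 212.8] [ 15  15 160] 0.076 [ 0.5   -0.068  0.076]
[234.8 232.2] [ 3 43 67] -0.001 [ 0.453  0.201 -0.001]
[(246, [0.1674, 0.0622]), (251, [0.1564, 0.0607]), (256, [0.1451, 0.0607]), (261, [0.1337, 0.061]), (266, [0.1224, 0.0605]), (271, [0.1106, 0.0639])]
[(246, [0.1642, 0.064]), (251, [0.1536, 0.0608]), (256, [0.142, 0.0624]), (261, [0.1308, 0.0622]), (266, [0.1195, 0.0628]), (271, [0.1084, 0.062])]
[(246, [0.1615, 0.0632]), (251, [0.1504, 0.0633]), (256, [0.1397, 0.0608]), (261, [0.128, 0.0641]), (266, [0.117, 0.0628]), (271, [0.1061, 0.0616])]
```

View pics/top3.png

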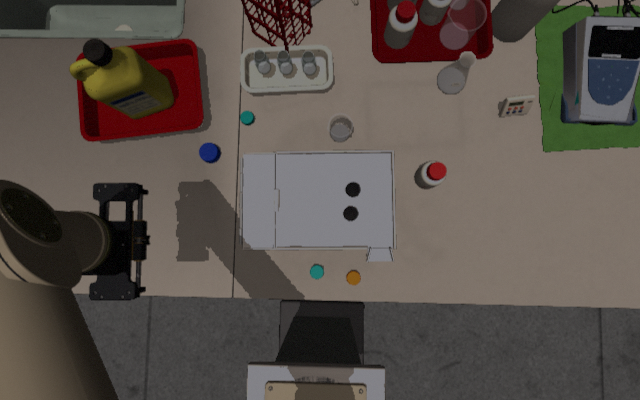

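The cover lies level at z≈0.062 over the trough (u 243–277). Two caps remain on the plate at (353,189) and (350,213), nothing else has moved, and the arm is clear.

```bash
python3 -c "
from bench import r
print(r.close_job())"
```

```text
the job is handed in; nothing more can be done
None
```

I pushed three black caps into the trough, left two on the plate, and pressed the cover fully shut over them; the bottle, beaker and blue cap did not move, and the job was handed in at about 11.7 s.

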